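Hang a slide rack on the draining tree

ROBOT

A 7-joint arm with a two-finger parallel gripper is mounted at the origin on a cart in front of the work surface, level with it; the furniture and walls round the work are solid. World frame = base frame: x ahead of the robot, y to its left, z up, the work surface at z = 0. Lengths are in m, angles in rad, forces in N, time in s.
With the tool pointing down it reaches from about 0.425 to 0.875 m from the base axis. Payload 4.7 kg.
Tool frame: the origin (TCP) lies on the mounting face of the last link; the fingertips stand 182 mm ahead of it and the grasp point (between the pads) lies 164 mm ahead of it; z points along the fingers, y is the direction in which the jaws open and shut (so a half turn about z gives the same grasp; the last joint's range is limited). The gripper opens to 87 mm and grips with 3 to 60 N. Pads are 19 mm wide; open, the fingers measure 117 mm over their backs; the gripper's body (75 mm by 190 mm) begins 51 mm behind the grasp point.
Start: joints at [1.138, 0.321, -0.07, 1.45, 0.023, 1.371, -0.057], TCP at [0.281, -0.586, 0.405] pointing down, gripper open.
Joint ranges: [-2.86, 2.86], [-0.3, 2.09], [-1.38, 1.24], [0.06, 2.45], [-1.56, 4.7], [0.09, 2.05], [-2.69, 2.69]. Speed limits (rad/s): [2.57, 2.57, 3.14, 3.14, 3.14, 3.14, 3.14].

INTERFACE

Orientations are given as a rotation vector (axis times angle).
In Python, from bench import ctrl gives the robot as it stands. The module is installed in compiled form; this text tells all that it offers.
- The arm moves only by the tool play_rows, never from a script. Its argument "targets" is text: rows parted by semicolons, each of 7 numbers parted by spaces: the shift along the tool's x, y, z in cm, then the turn, a rotation vector about the tool's x, y, z in rad, then the opening, from -1 (shut) to 1 (fully open). In form: x y z ax ay az grip; .... A call has 1 to 20 rows; each row shifts and turns the pose as measured when the row begins, along the tool's axes as they then stand; what a row does not reach is not made up. A row lasts 1/8 s, in which the tool goes at most 62.5 mm and 10.7 degrees, less where a joint would pass 70% of its speed; a pose out of reach is approached as far as the arm can. A call is refused whole if a number of a shift passes 6.25 or a number of a turn 0.188, either way. A call with a gripper value outside its range is refused whole. The fingers move at their own pace and stop on an object; "newtons" is the grip in N (left out, the last holds). Time passes only in rows, so rows that do not move let the fingers close. It gives the time, the measured TCP pose, the force and the opening at its end, in the units of the state.
- ctrl.get_state(): the state, without advancing time (a new reading comes with each control period).
- ctrl.get_image(name): name is "scene" or "top"; returns a dict with "pixels" (420x560x3 uint8, blue, green, red), "depth" (420x560 float32, m along the optical axis (not along the pixel's ray), 0 where there is no reading), "intrinsics" (3x3 intrinsics, pixels), "R" (3x3) and "t" (3): a world point X has camera coordinates R X + t. Camera axes: x right, y down, z forward; pixel columns grow to the right and rows downward; lengths in m; the calibration is good to about 2 mm. A picture is of the moment at which its call begins.
- ctrl.close_job(): hands the job in, once; it reports no verdict.
The state is a dict: "time": time; "joint_positions": joint angles; "qd": joint speeds; "joint_torque": joint torques, N m; "position": TCP position; "tool_rot": TCP orientation; "ft_force": force on the tool from outside, world axes, zero at the start; "torque": the same for the moment, N m; "grip_width": opening from 0.0 (shut) to 1.0 (fully open).
Only numpy, scipy, OpenCV 4.12 (cv2) and the standard library are available. Lean on these libraries where they do the work, as an engineer would, in place of code of your own. Each camera call takes 0.05 s, during which the arm holds its last target.

TASK

Turn the draining tree by its empty branch until it comes up against its stop, where that branch points to the front of the stand. Then take the slide rack that stands on the worktop by its grip tab, thread its handle over the empty branch and press its cross rod gently but fully home between the sprung jaws, feeling for the seat because the branch height is not known exactly. Let go and leave the rack hanging there, with the tree still at its stop; push nothing hard (25 N at most) and leave the loose bottle and dish where they are.

Things in the scene. Friction and masses are not known exactly. Their poses are not given: they have to be found in the camera images.
- stand: Fixed stand of the draining tree: round white foot 150 mm across, steel column. Origin on the worktop on the column axis; its -x is the front, z up. A head turns on it with three level branches 120 degrees apart: two carry racks fixed to them, the third is empty and is to be used. Clip centre 110 mm from the column axis, branch tip at 126 mm. Branch 12 mm wide.
- front_seat (a point): Fixed point of the stand, 110 mm in front of the column axis and 205 mm above the worktop: where the empty branch's clip comes to when the tree is at its stop. The head is clamped at a height that differs from run to run and is not reported: the clip's real jaw axis lies 191 to 219 mm above the worktop.
- front_tip (a point): Fixed point of the stand 126 mm in front of the column axis, 205 mm up: branch tip at the stop. Heights from the jaw axis: clip (32 mm along the branch, 24 wide) 5 above to 24 below; branch 14 to 24 below; column cap to 12 above; tabs of the other racks to 38 above. Clip: two sprung rollers of radius 5 mm, lying across the branch, centred 8 mm either side of the clip centre.
- tree (a joint): Angle of the tree, rad. 0: at its rigid stop, empty branch along the stand's -x. Positive: turned counter-clockwise from above, the empty branch then points along (-cos q, -sin q) in the stand's frame; at most 2.0, at the start 0.7 to 1.5. Turns stiffly (0.12 N m, 1 to 2 N at the clip) and stays where it is left.
- slide_rack: Loose steel slide rack, 0.1 to 0.16 kg, with glass slides, standing on its feet; origin under its centre, z up. Body 36 mm (x) by 70 mm (y), 45 mm high. Two upright wires at y = -33 and +33 mm carry a cross rod, leaving a window 59 mm wide (y) and 72 mm high through which the branch passes along the rack's x. Front and back are alike.
- rod (a point): Centre of the rack's round cross rod: 12 mm thick, along y, 123 mm above the feet; axes as the rack's. Above its middle, on a neck 4 mm thick, stands a flat grip tab, 10 mm thick (x), 24 mm wide (y), 16 to 46 mm above the rod axis. Fingers holding the tab must end at least 16 mm above the rod axis, or they meet the clip when the rod is home.
- stain_bottle: Loose small stain bottle, 40 mm across, 88 mm high, a bystander; origin under its centre.
- dish: Loose round petri dish, 60 mm across, 16 mm high, a bystander; origin under its centre.
- pin (a joint): Small brass tell-tale pin in the saddle of the empty clip, m pressed in: 0 free (4 mm proud), 0.004 when a rod is fully home (light spring, 0.3 N). The clip: a rod pushed straight down (about 5 to 13 N) spreads the rollers, drops between them and rests on a rigid saddle, its axis 8 mm below the jaw axis. Not pressed in, it lies on the rollers 15 mm higher and is not hung.
Not all that is in view belongs to the job. Of the things that look like the slide_rack, take the one that is farthest to the robot's left at the start.

How it is judged:
By the outcome, as a careful person would: the job done as asked, in the order asked, and still so for the second after the job is handed in, with the robot touching nothing.
It also fails if it takes over 64 s, if anything falls off the work surface, if the arm or the gripper's body presses on something with over 40 N, if the wrist force passes 120 N, or if a joint passes its speed limit or range.

## Working session

There is one attempt and no reset: what is moved stays moved. The work goes in short steps, Python scripts to look and compute and a tool call to move; the robot and the scene stay as the last step left them, time stands still between calls to the robot, and variables do not carry over. Pictures are saved under pics/ and viewed, and the job is handed in when it is done.

Besides the shell and the picture viewer there is one more tool, called after ">>>" in YAML: its name, and indented under it one key for each argument. play_rows: Moves the arm, as the interface text tells. Its arguments: {"type":"object","properties":{"targets":{"type":"string"},"newtons":{"type":"number"}},"required":["targets"]}

```bash
mkdir -p pics; cat > h.py <<'E'
import numpy as np, cv2
from bench import ctrl
def grab(n,tag):
    d=ctrl.get_image(n); cv2.imwrite(f'pics/{tag}.png',d['pixels']); np.savez(f'{tag}.npz',**d); return d
def pt(d,u,v):
    K=d['intrinsics'];z=d['depth'][int(v),int(u)]
    c=np.array([(u-K[0,2])/K[0,0]*z,(v-K[1,2])/K[1,1]*z,z]); return d['R'].T@(c-d['t'])
def cloud(d):
    K=d['intrinsics'];z=d['depth'];v,u=np.mgrid[0:z.shape[0],0:z.shape[1]]
    c=np.stack([(u-K[0,2])/K[0,0]*z,(v-K[1,2])/K[1,1]*z,z],-1); return (c-d['t'])@d['R']
def ray(d,u,v,h):
    K=d['intrinsics'];r=d['R'].T@np.array([(u-K[0,2])/K[0,0],(v-K[1,2])/K[1,1],1]);o=-d['R'].T@d['t']
    return o+r*(h-o[2])/r[2]
def st():
    s=ctrl.get_state()
    for k in ('time','joint_positions','position','tool_rot','ft_force','grip_width'): print(k,np.round(s[k],4))
    return s
E
python3 - <<'E'
from h import *
st()
for n in('scene','top'):
    d=grab(n,n+'0'); print(n,-d['R'].T@d['t'],d['R'][2],d['intrinsics'])
E
```

```text
time 0.0
joint_positions [ 1.1381  0.3218 -0.0701  1.4517  0.0226  1.3708 -0.0569]
position [ 0.2807 -0.586   0.4037]
tool_rot [-3.0617e+00 -6.9560e-01  8.0000e-04]
ft_force [ 0.1522 -0.5766 -0.8448]
grip_width 0.9997
scene [-0.36963912  0.67338111  0.67643376] [ 0.74242663 -0.50096577 -0.44478759] [[527.84354008   0.         263.26133481]
 [  0.         527.84354008 215.05342581]
 [  0.           0.           1.        ]]
top [0.40279857 0.05047495 1.38479675] [ 0.11736085  0.01530717 -0.99297136] [[467.89050044   0.         280.5671195 ]
 [  0.         467.89050044 202.60960305]
 [  0.           0.           1.        ]]
```

View pics/scene0.png

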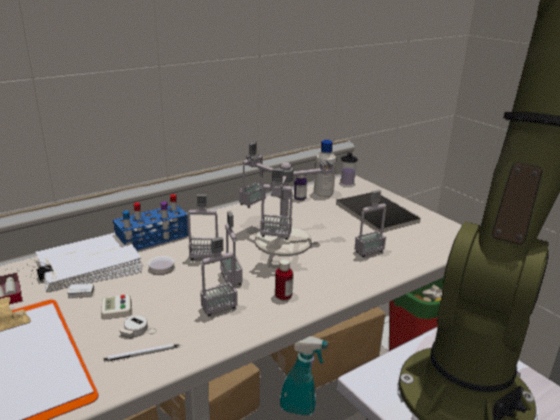

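View pics/top0.png

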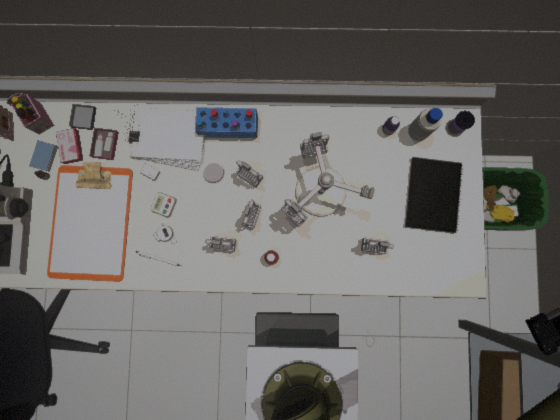

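```bash
python3 - <<'E'
from h import *
d=dict(np.load('top0.npz'));P=cloud(d)
im=d['pixels'];cv2.imwrite('pics/topz.png',cv2.resize(im[120:270,190:400],None,fx=3.8,fy=3.8,interpolation=cv2.INTER_CUBIC))
d2=dict(np.load('scene0.npz'));cv2.imwrite('pics/scz.png',cv2.resize(d2['pixels'][130:325,140:400],None,fx=3,fy=3,interpolation=cv2.INTER_CUBIC))
for u,v in [(247,174),(251,214),(220,243),(375,246),(325,182),(367,191),(213,172),(271,257)]:
    w=P[v-14:v+15,u-16:u+17].reshape(-1,3);z=w[:,2]
    print(u,v,ray(d,u,v,0).round(3),ray(d,u,v,.15).round(3),pt(d,u,v).round(3),z.max().round(3))
E
```

```text
247 174 [0.651 0.174 0.   ] [0.624 0.161 0.15 ] [0.648 0.173 0.02 ] 1.385
251 214 [0.531 0.159 0.   ] [0.517 0.147 0.15 ] [0.53  0.158 0.012] 1.385
220 243 [0.443 0.248 0.   ] [0.438 0.227 0.15 ] [0.438 0.225 0.164] 1.385
375 246 [ 0.443 -0.209  0.   ] [ 0.439 -0.18   0.15 ] [ 0.442 -0.201  0.042] 1.385
325 182 [ 0.631 -0.06   0.   ] [ 0.606 -0.048  0.15 ] [ 0.595 -0.042  0.222] 1.385
367 191 [ 0.606 -0.185  0.   ] [ 0.584 -0.16   0.15 ] [ 0.577 -0.151  0.202] 1.385
213 172 [0.655 0.277 0.   ] [0.628 0.253 0.15 ] [0.654 0.276 0.008] 1.385
271 257 [0.405 0.097 0.   ] [0.405 0.092 0.15 ] [0.405 0.094 0.088] 1.385
```

View pics/topz.png

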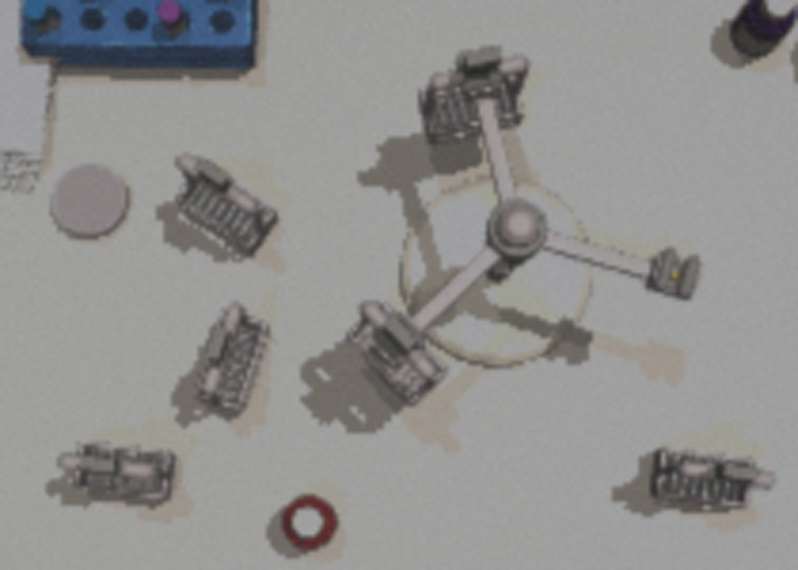

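View pics/scz.png

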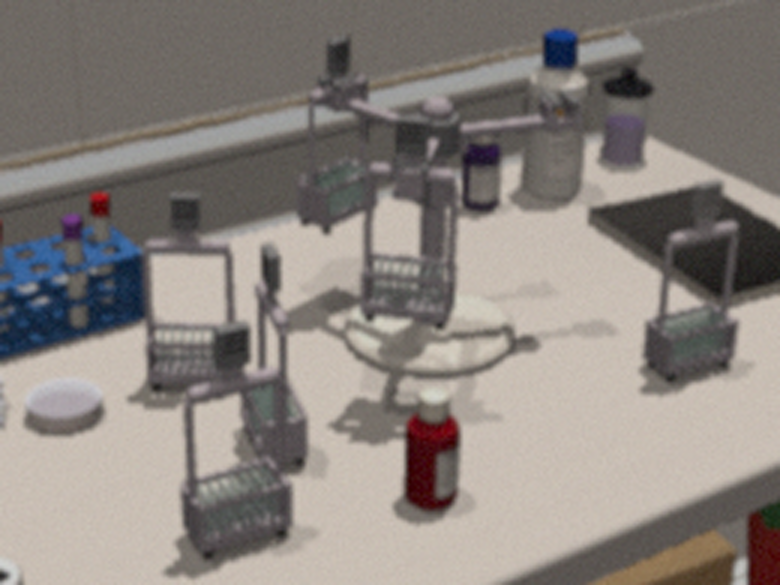

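```bash
python3 - <<'E'
from h import *
d=dict(np.load('top0.npz'));d2=dict(np.load('scene0.npz'))
for n,dd in(('top',d),('scene',d2)):
    P=cloud(dd).reshape(-1,3);P=P[(dd['depth'].reshape(-1)>0)]
    w=P[np.hypot(P[:,0]-.595,P[:,1]+.042)<.035]; z=w[:,2]; c=w[z>z.max()-.008]; print(n,'cap',len(c),c.mean(0).round(4),z.max().round(4))
    # table check
    t=P[(abs(P[:,2])<.02)&(abs(P[:,0]-.5)<.15)&(abs(P[:,1]-.0)<.3)];print(' table med',np.median(t[:,2]).round(4))
    w=P[(np.hypot(P[:,0]-.577,P[:,1]+.151)<.03)&(P[:,2]>.16)];print(' clip',len(w),w.mean(0).round(4),np.percentile(w[:,2],[5,25,50,75,90,98]).round(4))
    w=P[(P[:,0]>.575)&(P[:,0]<.605)&(P[:,1]<-.075)&(P[:,1]>-.125)&(P[:,2]>.15)];print(' branch',len(w),w.mean(0).round(4),np.percentile(w[:,2],[5,50,95]).round(4))
    if len(w)>5: print(np.polyfit(w[:,1],w[:,0],1))
    # target rack
    w=P[(np.hypot(P[:,0]-.438,P[:,1]-.235)<.06)]
    for lo,hi in((.137,.18),(.11,.133),(.01,.06)):
        q=w[(w[:,2]>lo)&(w[:,2]<hi)]
        if len(q)>5:
            r=cv2.minAreaRect(q[:,:2].astype(np.float32)); ev=np.linalg.svd(q[:,:2]-q[:,:2].mean(0))[2][0]
            print(' rack',lo,len(q),q.mean(0).round(4),q[:,2].max().round(4),np.array(r[0]).round(4),np.array(r[1]).round(4),round(r[2],1),'pca',np.degrees(np.arctan2(ev[1],ev[0])).round(1))
im=d['pixels'];cv2.imwrite('pics/rackz.png',cv2.resize(np.vstack([im[225:265,190:250],d2['pixels'][235:275,200:260]]),None,fx=8,fy=7,interpolation=cv2.INTER_CUBIC))
cv2.imwrite('pics/standz.png',cv2.resize(im[150:225,285:380],None,fx=8,fy=8,interpolation=cv2.INTER_CUBIC))
E
```

```text
top cap 69 [ 0.6031 -0.0455  0.2187] 0.2236
 table med 0.001
 clip 168 [ 0.5748 -0.1464  0.2047] [0.1911 0.1947 0.2089 0.2123 0.214  0.2162]
 branch 102 [ 0.5882 -0.0997  0.1936] [0.1893 0.1939 0.1972]
[0.27224792 0.61538921]
 rack 0.137 44 [0.4409 0.2353 0.1674] 0.1762 [0.4404 0.2366] [0.0103 0.0235] 0.7 pca -95.0
 rack 0.11 66 [0.4405 0.2329 0.1278] 0.1321 [0.4412 0.2369] [0.0709 0.0117] 84.7 pca -95.2
 rack 0.01 201 [0.4408 0.2345 0.0339] 0.0519 [0.4411 0.2368] [0.0715 0.0359] 84.9 pca -94.6
scene cap 42 [ 0.5985 -0.0431  0.2155] 0.2196
 table med -0.0011
 clip 198 [ 0.5695 -0.1452  0.197 ] [0.1847 0.1902 0.1948 0.2061 0.2097 0.2111]
 branch 93 [ 0.5851 -0.0997  0.1886] [0.1827 0.1894 0.1927]
[0.24208958 0.6092919 ]
 rack 0.137 182 [0.4373 0.2381 0.1553] 0.1696 [0.4398 0.2373] [0.0248 0.0151] 88.1 pca 79.8
 rack 0.11 215 [0.4376 0.24   0.1237] 0.1326 [0.4377 0.2381] [0.071  0.0124] 80.8 pca 84.0
 rack 0.01 790 [0.4359 0.2386 0.031 ] 0.0596 [0.4395 0.2371] [0.072  0.0421] 85.5 pca 83.5
```

View pics/rackz.png

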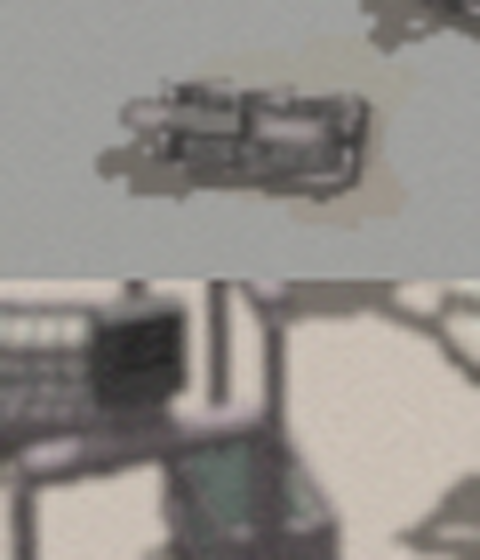

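View pics/standz.png

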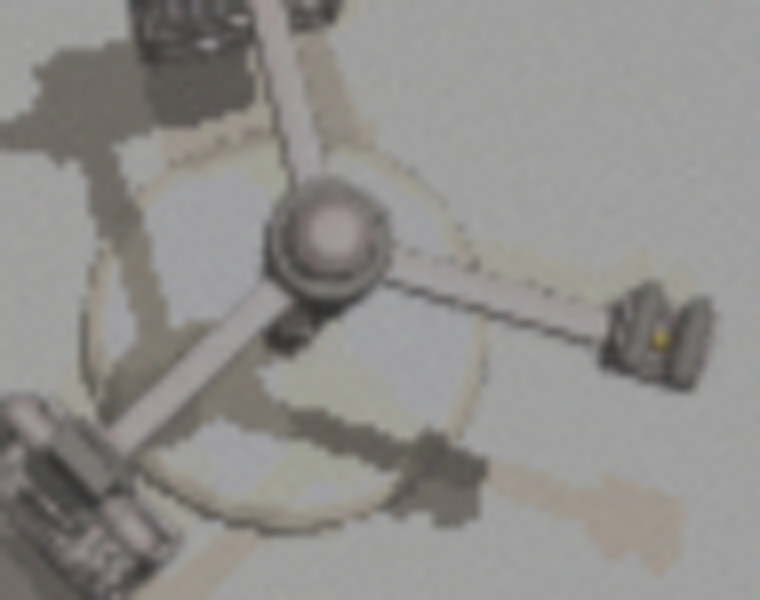

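```bash
cat >> h.py <<'E'
from scipy.spatial.transform import Rotation as Ro
def Rpsi(deg):
    p=np.radians(deg);x=np.array([np.cos(p),np.sin(p),0]);z=np.array([0,0,-1.]);return Ro.from_matrix(np.stack([x,np.cross(z,x),z],1))
def plan(tip,psi,N,g,s=None):
    """tip: target fingertip pos (tcp = tip+0.182 z)"""
    s=s or ctrl.get_state(); p=np.array(s['position']);R=Ro.from_rotvec(s['tool_rot']); T=np.array(tip)+[0,0,.182]; RT=Rpsi(psi)
    rv=(R.inv()*RT).as_rotvec(); out=[]
    for i in range(N):
        Ri=R*Ro.from_rotvec(rv*i/N); d=Ri.inv().apply((T-p)/N)*100
        out.append(' '.join(f'{v:.2f}' for v in d)+' '+' '.join(f'{v:.3f}' for v in rv/N)+f' {g}')
    print('; '.join(out))
def now():
    s=ctrl.get_state();R=Ro.from_rotvec(s['tool_rot']);x=R.apply([1,0,0]);z=R.apply([0,0,1])
    print('t',round(s['time'],2),'tip',(np.array(s['position'])+.182*z).round(4),'psi',np.degrees(np.arctan2(x[1],x[0])).round(2),'z',z.round(3),'F',np.round(s['ft_force'],2),'g',round(s['grip_width'],3),'q',np.round(s['joint_positions'],2)); return s
E
python3 - <<'E'
from h import *
now()
plan([.618,-.161,.24],75,14,-1)
E
```

```text
t 0.1 tip [ 0.2806 -0.5857  0.2218] psi 25.6 z [-0.001  0.002 -1.   ] F [ 0.04 -0.23 -0.07] g 0.997 q [ 1.14  0.32 -0.07  1.45  0.02  1.37 -0.06]
3.48 -1.70 -0.13 -0.000 -0.000 -0.062 -1; 3.58 -1.48 -0.13 -0.000 -0.000 -0.062 -1; 3.67 -1.26 -0.13 -0.000 -0.000 -0.062 -1; 3.74 -1.03 -0.13 -0.000 -0.000 -0.062 -1; 3.79 -0.80 -0.13 -0.000 -0.000 -0.062 -1; 3.83 -0.56 -0.13 -0.000 -0.000 -0.062 -1; 3.86 -0.32 -0.13 -0.000 -0.000 -0.062 -1; 3.87 -0.09 -0.13 -0.000 -0.000 -0.062 -1; 3.87 0.15 -0.13 -0.000 -0.000 -0.062 -1; 3.86 0.39 -0.13 -0.000 -0.000 -0.062 -1; 3.82 0.63 -0.13 -0.000 -0.000 -0.062 -1; 3.78 0.86 -0.13 -0.000 -0.000 -0.062 -1; 3.72 1.09 -0.13 -0.000 -0.000 -0.062 -1; 3.64 1.32 -0.13 -0.000 -0.000 -0.062 -1
```

>>> play_rows:
  targets: "3.5 -1.7 -0.15 0 0 -0.062 -1; 3.6 -1.5 -0.15 0 0 -0.062 -1; 3.7 -1.25 -0.15 0 0 -0.062 -1; 3.7 -1.0 -0.15 0 0 -0.062 -1; 3.8 -0.8 -0.15 0 0 -0.062 -1; 3.8 -0.55 -0.15 0 0 -0.062 -1; 3.9 -0.3 -0.1 0 0 -0.062 -1; 3.9 -0.1 -0.1 0 0 -0.062 -1; 3.9 0.15 -0.1 0 0 -0.062 -1; 3.9 0.4 -0.1 0 0 -0.062 -1; 3.8 0.6 -0.1 0 0 -0.062 -1; 3.8 0.9 -0.1 0 0 -0.062 -1; 3.7 1.1 -0.1 0 0 -0.062 -1; 3.6 1.3 -0.1 0 0 -0.062 -1"

```text
time: 1.85
position: [0.6228, -0.1187, 0.4224]
tool_rot: [2.427, 1.993, 0.0]
ft_force: [0.8, -0.3, 0.6]
grip_width: 0.005
```

```bash
python3 - <<'E'
from h import *
now()
plan([.618,-.161,.24],75,1,-1)
E
```

```text
t 1.85 tip [ 0.6229 -0.1188  0.2404] psi 78.79 z [ 0.001 -0.001 -1.   ] F [ 0.81 -0.31  0.59] g 0.005 q [ 0.54  0.32 -0.5   1.45  0.15  1.41 -0.16]
-4.24 0.35 0.05 0.001 0.000 0.066 -1
```

>>> play_rows:
  targets: "0 0 0 0 0 0 -1; -1.5 0.2 0 0 0 0 -1; -1.5 0 0 0 0 0 -1"

```text
time: 2.22
position: [0.6201, -0.142, 0.4228]
tool_rot: [2.414, 2.01, 0.003]
ft_force: [-0.1, -0.9, 0.5]
grip_width: 0.004
```

```bash
python3 - <<'E'
from h import *
now()
plan([.618,-.161,.191],77,3,-1)
E
```

```text
t 2.23 tip [ 0.6203 -0.1419  0.2408] psi 79.56 z [ 0.001  0.001 -1.   ] F [-0.1  -0.89  0.49] g 0.004 q [ 0.57  0.32 -0.5   1.45  0.15  1.41 -0.11]
-0.64 0.04 1.66 0.000 -0.000 0.015 -1; -0.63 0.06 1.66 0.000 -0.000 0.015 -1; -0.63 0.07 1.66 0.000 -0.000 0.015 -1
```

>>> play_rows:
  targets: "-0.6 0 1.65 0 0 0 -1; -0.6 0 1.65 0 0 0 -1; -0.5 0 1.6 0 0 0 -1; 0 0 0 0 0 0 -1"

```text
time: 2.72
position: [0.6144, -0.1659, 0.3685]
tool_rot: [-2.423, -1.998, 0.003]
ft_force: [0.9, -0.3, -0.6]
grip_width: 0.007
```

```bash
python3 - <<'E'
from h import *
now()
plan([.618,-.161,.191],77,1,-1)
d=grab('scene','scene1');cv2.imwrite('pics/sc1z.png',cv2.resize(d['pixels'][100:300,180:430],None,fx=3,fy=3))
E
```

```text
t 2.73 tip [ 0.614  -0.166   0.1865] psi 79.03 z [-0.002 -0.001 -1.   ] F [ 0.89 -0.26 -0.59] g 0.007 q [ 0.6   0.35 -0.48  1.52  0.16  1.31 -0.09]
0.55 0.26 -0.45 -0.002 0.001 0.036 -1
```

View pics/sc1z.png

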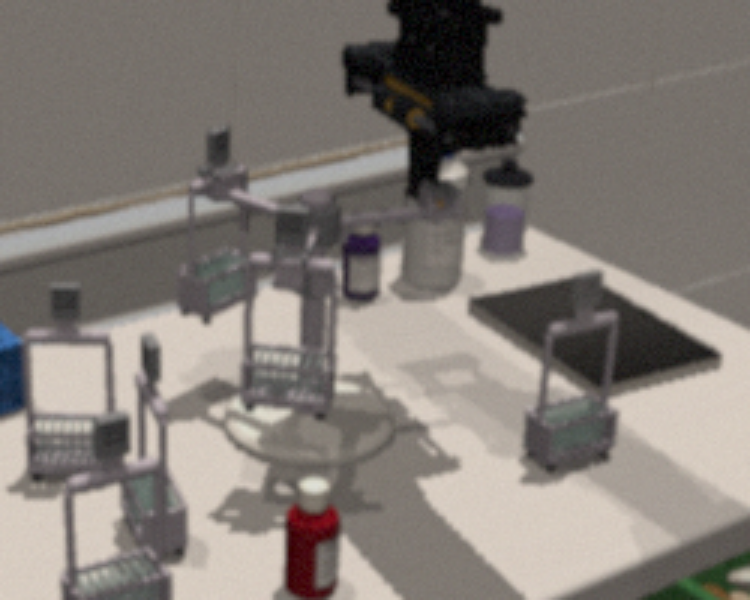

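>>> play_rows:
  targets: "0.4 -0.6 -0.4 0 0 0.03 -1; 0.4 -0.5 -0.1 0 0 0.02 -1; 0 -0.4 0 0 0 0 -1; 0 -0.4 0 0 0 0 -1; 0 -0.4 0 0 0 0.01 -1"

```text
time: 3.4
position: [0.594, -0.15, 0.3774]
tool_rot: [2.479, 1.921, 0.004]
ft_force: [1.9, -0.1, -1.1]
grip_width: 0.004
```

```bash
python3 - <<'E'
from h import *
now()
E
```

```text
t 3.4 tip [ 0.5949 -0.1504  0.1954] psi 75.55 z [ 0.005 -0.002 -1.   ] F [ 1.92 -0.13 -1.13] g 0.004 q [ 0.6   0.29 -0.48  1.58  0.14  1.3  -0.15]
```

>>> play_rows:
  targets: "-0.15 -0.75 0 0 0 0.07 -1; -0.15 -0.75 0 0 0 0.07 -1; -0.15 -0.75 0 0 0 0.07 -1; -0.15 -0.75 0 0 0 0.07 -1"

```text
time: 3.9
position: [0.5639, -0.144, 0.3776]
tool_rot: [2.731, 1.543, 0.015]
ft_force: [2.4, -0.8, -1.9]
grip_width: 0.002
```

```bash
python3 - <<'E'
from h import *
s=now()
E
```

```text
t 3.9 tip [ 0.5659 -0.144   0.1956] psi 58.93 z [ 0.011  0.    -1.   ] F [ 2.42 -0.76 -1.88] g 0.002 q [ 0.6   0.22 -0.45  1.66  0.1   1.28 -0.41]
```

>>> play_rows:
  targets: "-0.15 -0.75 0 0 0 0.07 -1; -0.15 -0.75 0 0 0 0.07 -1; -0.15 -0.75 0 0 0 0.07 -1; -0.15 -0.75 0 0 0 0.07 -1"

```text
time: 4.4
position: [0.5363, -0.13, 0.3781]
tool_rot: [2.925, 1.129, 0.026]
ft_force: [1.9, -1.3, -0.3]
grip_width: 0.001
```

```bash
python3 - <<'E'
from h import *
s=now()
r=np.array(s['position'])[:2]-[.6,-.044];print(np.hypot(*r),np.degrees(np.arctan2(r[1],r[0])))
d=grab('top','top2');cv2.imwrite('pics/top2z.png',cv2.resize(d['pixels'][130:270,230:400],None,fx=4,fy=4))
E
```

```text
t 4.4 tip [ 0.5395 -0.13    0.1962] psi 42.23 z [ 0.017  0.    -1.   ] F [ 1.92 -1.29 -0.3 ] g 0.001 q [ 0.59  0.15 -0.43  1.73  0.06  1.26 -0.69]
0.1070323263497388 -126.51846630409004
```

View pics/top2z.png

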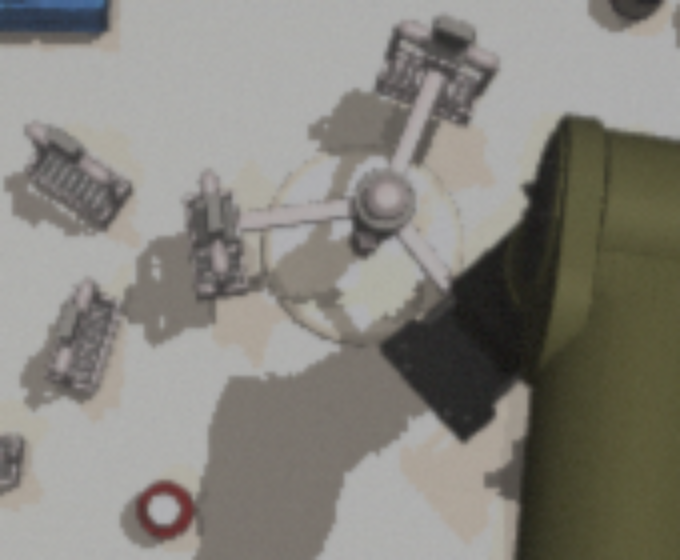

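>>> play_rows:
  targets: "-0.15 -0.7 0 0.005 -0.005 0.07 -1; -0.15 -0.7 0 0.005 -0.005 0.07 -1; -0.15 -0.6 0 0.003 -0.003 0.06 -1"

```text
time: 4.82
position: [0.5201, -0.1169, 0.3789]
tool_rot: [-3.03, -0.823, -0.004]
ft_force: [2.9, -0.5, 0.4]
grip_width: 0.006
```

```bash
python3 - <<'E'
from h import *
s=now()
r=np.array(s['position'])[:2]-[.6,-.044];print(np.hypot(*r),np.degrees(np.arctan2(r[1],r[0])))
E
```

```text
t 4.83 tip [ 0.5205 -0.1165  0.1969] psi 30.39 z [ 0.002  0.002 -1.   ] F [ 2.9  -0.5   0.38] g 0.006 q [ 0.57  0.11 -0.43  1.77  0.04  1.28 -0.91]
0.10812812914573267 -137.6351493243455
```

Branch is now near −151°; continue with smaller steps and check the force each time.

>>> play_rows:
  targets: "-0.1 -0.6 0 0.001 -0.001 0.055 -1; -0.1 -0.6 0 0.001 -0.001 0.055 -1"

```text
time: 5.08
position: [0.5126, -0.1078, 0.3793]
tool_rot: [-3.072, -0.651, -0.003]
ft_force: [1.8, -2.3, -0.7]
grip_width: 0.002
```

>>> play_rows:
  targets: "-0.1 -0.5 0 0.001 -0.001 0.05 -1; -0.1 -0.5 0 0.001 -0.001 0.05 -1"

```text
time: 5.32
position: [0.5069, -0.0998, 0.3797]
tool_rot: [-3.101, -0.492, -0.001]
ft_force: [1.1, -1.8, -0.3]
grip_width: 0.004
```

```bash
python3 - <<'E'
from h import *
s=now()
r=np.array(s['position'])[:2]-[.6,-.044];print(np.hypot(*r),np.degrees(np.arctan2(r[1],r[0])))
E
```

```text
t 5.33 tip [ 0.507  -0.0995  0.1977] psi 18.04 z [ 0.001  0.002 -1.   ] F [ 1.12 -1.78 -0.26] g 0.004 q [ 0.55  0.07 -0.43  1.8   0.03  1.27 -1.14]
0.1085311873869748 -149.04812567784103
```

>>> play_rows:
  targets: "-0.1 -0.4 0 0 0 0.04 -1; -0.1 -0.4 0 0 0 0.04 -1"

```text
time: 5.58
position: [0.5026, -0.0933, 0.3799]
tool_rot: [-3.12, -0.365, -0.003]
ft_force: [1.0, -0.6, -1.1]
grip_width: 0.004
```

>>> play_rows:
  targets: "-0.1 -0.4 0.05 0 0 0.03 -1; -0.1 -0.4 0.05 0 0 0.03 -1"

```text
time: 5.82
position: [0.4998, -0.0894, 0.3801]
tool_rot: [3.123, 0.264, 0.012]
ft_force: [5.6, -10.1, -0.4]
grip_width: 0.008
```

>>> play_rows:
  targets: "-0.1 -0.4 0.05 0 0 0.03 -1; -0.1 -0.4 0.05 0 0 0.03 -1"

```text
time: 6.08
position: [0.4973, -0.0881, 0.3802]
tool_rot: [3.118, 0.159, 0.021]
ft_force: [2.9, -8.9, -1.8]
grip_width: 0.011
```

```bash
python3 - <<'E'
from h import *
s=now()
r=np.array(s['position'])[:2]-[.6,-.044];print(np.hypot(*r),np.degrees(np.arctan2(r[1],r[0])))
d=grab('top','top3');cv2.imwrite('pics/top3z.png',cv2.resize(d['pixels'][130:270,230:400],None,fx=4,fy=4))
E
```

```text
t 6.08 tip [ 0.5    -0.0916  0.1982] psi 5.85 z [ 0.014 -0.019 -1.   ] F [ 2.87 -8.92 -1.75] g 0.011 q [ 0.54  0.04 -0.43  1.83  0.04  1.26 -1.37]
0.1117522498378811 -156.7306313365412
```

View pics/top3z.png

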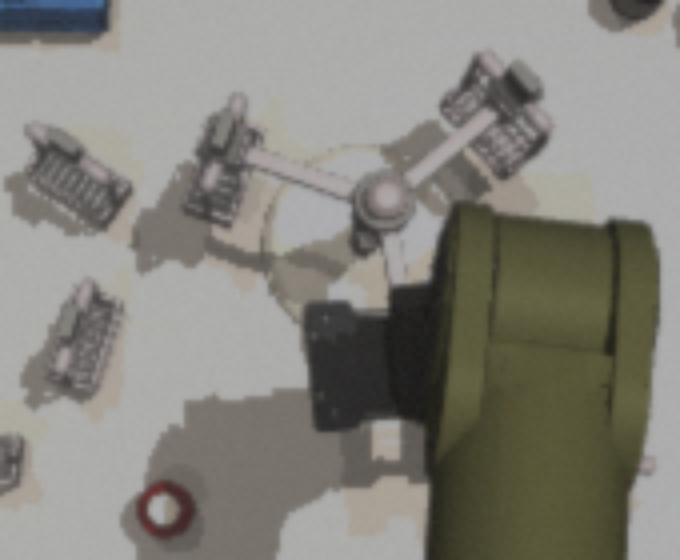

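>>> play_rows:
  targets: "0 -0.5 0 0 0 0 -1; 0 -0.5 0 0 0 0 -1"

```text
time: 6.38
position: [0.4966, -0.0857, 0.3806]
tool_rot: [3.105, 0.147, 0.028]
ft_force: [3.6, -10.2, -3.3]
grip_width: 0.008
```

```bash
python3 - <<'E'
from h import *
s=now()
E
```

```text
t 6.38 tip [ 0.5002 -0.0916  0.1987] psi 5.45 z [ 0.02  -0.032 -0.999] F [  3.64 -10.23  -3.33] g 0.008 q [ 0.53  0.03 -0.43  1.84  0.05  1.25 -1.39]
```

>>> play_rows:
  targets: "-0.1 1.2 0 0 0 0 -1; -0.1 1.2 -0.5 -0.015 0.01 -0.05 -1; -0.2 0.5 -2 -0.015 0.01 -0.1 -1; 0 0 -2.5 0 0 -0.1 -1; 0 0 -1.5 0 0 -0.1 -1"

```text
time: 7.0
position: [0.4914, -0.1137, 0.4458]
tool_rot: [3.001, 0.695, 0.034]
ft_force: [0.1, 0.5, -0.2]
grip_width: 0.004
```

```bash
python3 - <<'E'
from h import *
s=now()
plan([.4397,.237,.265],85,11,1)
E
```

```text
t 7.0 tip [ 0.4978 -0.1236  0.2642] psi 26.1 z [ 0.036 -0.054 -0.998] F [ 0.09  0.5  -0.17] g 0.004 q [ 0.57 -0.01 -0.41  1.75  0.04  1.36 -0.96]
0.98 -3.06 -0.20 0.006 0.002 -0.093 1; 1.26 -2.96 -0.18 0.006 0.002 -0.093 1; 1.53 -2.83 -0.16 0.006 0.002 -0.093 1; 1.79 -2.67 -0.14 0.006 0.002 -0.093 1; 2.03 -2.50 -0.12 0.006 0.002 -0.093 1; 2.26 -2.30 -0.10 0.006 0.002 -0.093 1; 2.46 -2.08 -0.09 0.006 0.002 -0.093 1; 2.65 -1.84 -0.07 0.006 0.002 -0.093 1; 2.81 -1.58 -0.05 0.006 0.002 -0.093 1; 2.94 -1.31 -0.04 0.006 0.002 -0.093 1; 3.05 -1.03 -0.02 0.006 0.002 -0.093 1
```

>>> play_rows:
  targets: "1 -3 -0.2 0.006 0.002 -0.093 0; 1.3 -3 -0.2 0.006 0.002 -0.093 0; 1.5 -2.8 -0.2 0.006 0.002 -0.093 0; 1.8 -2.7 -0.15 0.006 0.002 -0.093 0; 2 -2.5 -0.1 0.006 0.002 -0.093 0; 2.3 -2.3 -0.1 0.006 0.002 -0.093 0; 2.5 -2.1 -0.1 0.006 0.002 -0.093 0; 2.6 -1.8 -0.1 0.006 0.002 -0.093 0; 2.8 -1.6 0 0.006 0.002 -0.093 0; 1.5 -0.5 0 0 0 -0.04 0; 0 0 0 0 0 0 0"

```text
time: 8.38
position: [0.4406, 0.2036, 0.4494]
tool_rot: [2.42, 2.0, 0.001]
ft_force: [0.4, -0.6, 0.1]
grip_width: 0.505
```

```bash
python3 - <<'E'
from h import *
s=now()
plan([.4397,.237,.265],85,2,0)
d=grab('top','top4');cv2.imwrite('pics/top4z.png',cv2.resize(d['pixels'][130:270,190:390],None,fx=4,fy=4))
grab('scene','scene4')
E
```

```text
t 8.38 tip [0.441  0.2033 0.2674] psi 79.14 z [ 0.002 -0.002 -1.   ] F [ 0.4  -0.57  0.11] g 0.505 q [ 0.26 -0.03 -0.72  1.75 -0.02  1.41 -0.65]
1.63 -0.36 0.12 0.001 0.001 -0.051 0; 1.65 -0.28 0.12 0.001 0.001 -0.051 0
```

View pics/top4z.png

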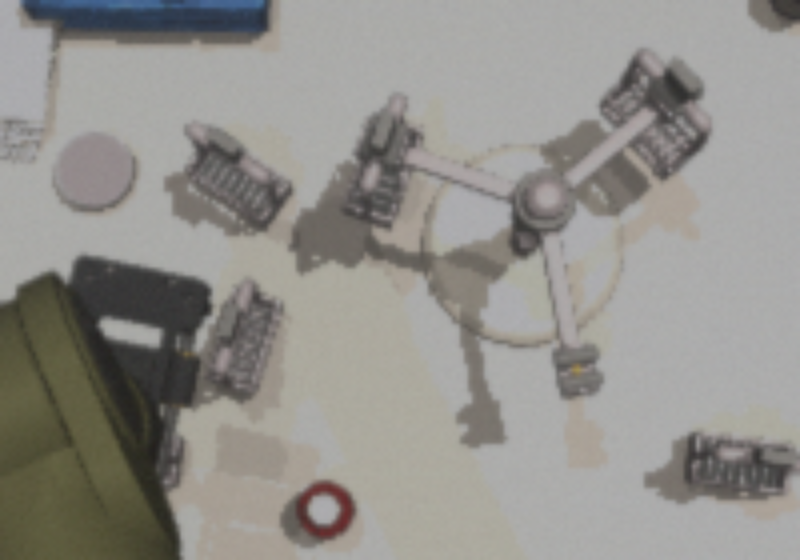

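View pics/scene4.png

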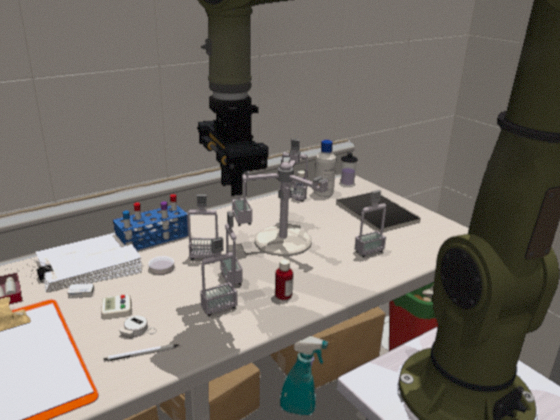

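```bash
python3 - <<'E'
from h import *
for n in('top4','scene4'):
    d=dict(np.load(n+'.npz'));P=cloud(d).reshape(-1,3);P=P[d['depth'].reshape(-1)>0]
    w=P[(P[:,0]>.46)&(P[:,0]<.585)&(abs(P[:,1]+.07)<.05)&(P[:,2]>.165)&(P[:,2]<.235)]
    c=w[w[:,0]<.515];b=w[(w[:,0]>.52)&(w[:,0]<.575)]
    print(n,'clip',len(c),c.mean(0).round(4),np.percentile(c[:,2],[10,50,90,97]).round(4),'branch',len(b),b.mean(0).round(4),np.percentile(b[:,2],[10,50,90]).round(4))
    pf=np.polyfit(b[:,0],b[:,1],1);print(pf,'ang',np.degrees(np.arctan(pf[0])))
    k=c[c[:,2]>np.percentile(c[:,2],40)]
    r=cv2.minAreaRect(k[:,:2].astype(np.float32));print(r)
d=dict(np.load('top4.npz'));hsv=cv2.cvtColor(d['pixels'],cv2.COLOR_BGR2HSV)
m=cv2.inRange(hsv,(15,110,90),(40,255,255));m[:205]=0;m[240:]=0;m[:,:320]=0;m[:,350:]=0
ys,xs=np.nonzero(m);print('pin',xs.mean(),ys.mean(),len(xs),ray(d,xs.mean(),ys.mean(),.197))
# foot circle
E
```

```text
top4 clip 143 [ 0.4963 -0.0662  0.2066] [0.1934 0.2103 0.2143 0.2161] branch 107 [ 0.548  -0.0562  0.1938] [0.1902 0.1941 0.1969]
[ 0.19406894 -0.16251016] ang 10.982808397037655
((0.4956938624382019, -0.06707483530044556), (0.02883319742977619, 0.028339680284261703), 11.290571212768555)
scene4 clip 208 [ 0.4904 -0.0634  0.1983] [0.1865 0.1976 0.2098 0.2112] branch 104 [ 0.547  -0.0537  0.189 ] [0.1845 0.1903 0.1928]
[ 0.1871565  -0.15611279] ang 10.600641269897931
((0.4933803677558899, -0.0662936270236969), (0.029946886003017426, 0.028291495516896248), 15.801840782165527)
pin 333.5 222.0 2 [ 0.49619548 -0.06670571  0.197     ]
```

>>> play_rows:
  targets: "1.6 -0.35 0.1 0 0 -0.05 0; 1.6 -0.3 0.1 0 0 -0.05 0; 0 0 0 0 0 0 0"

```text
time: 8.85
position: [0.441, 0.2346, 0.4469]
tool_rot: [2.318, 2.116, -0.001]
ft_force: [-0.9, -0.1, -1.1]
grip_width: 0.5
```

```bash
python3 - <<'E'
from h import *
s=now()
plan([.4397,.237,.2],85,1,0)
plan([.4397,.237,.143],85,3,0)
E
```

```text
t 8.85 tip [0.4413 0.2341 0.2649] psi 84.78 z [ 0.002 -0.003 -1.   ] F [-0.87 -0.09 -1.06] g 0.5 q [ 0.22  0.01 -0.76  1.73  0.01  1.41 -0.63]
0.25 -0.16 6.48 0.002 0.002 -0.004 0
0.09 -0.06 4.06 0.001 0.001 -0.001 0; 0.08 -0.06 4.06 0.001 0.001 -0.001 0; 0.08 -0.05 4.06 0.001 0.001 -0.001 0
```

>>> play_rows:
  targets: "0.2 -0.15 3 0.002 0.002 0 0; 0.1 0 3 0 0 0 0; 0 0 2.5 0 0 0 0; 0 0 1.5 0 0 0 0; 0 0 0.5 0 0 0 0; 0 0 0 0 0 0 0"

```text
time: 9.6
position: [0.4412, 0.2372, 0.3401]
tool_rot: [2.32, 2.115, 0.002]
ft_force: [0.1, 0.3, 0.0]
grip_width: 0.496
```

```bash
python3 - <<'E'
from h import *
s=now()
plan([.4397,.237,.143],85,1,0)
d=grab('scene','scene5');cv2.imwrite('pics/sc5z.png',cv2.resize(d['pixels'][180:330,140:310],None,fx=4,fy=4))
E
```

```text
t 9.6 tip [0.4417 0.2371 0.1581] psi 84.73 z [ 0.003 -0.001 -1.   ] F [0.12 0.29 0.03] g 0.496 q [ 0.19  0.1  -0.77  1.88  0.07  1.19 -0.69]
-0.03 -0.15 1.51 0.003 0.000 -0.005 0
```

View pics/sc5z.png

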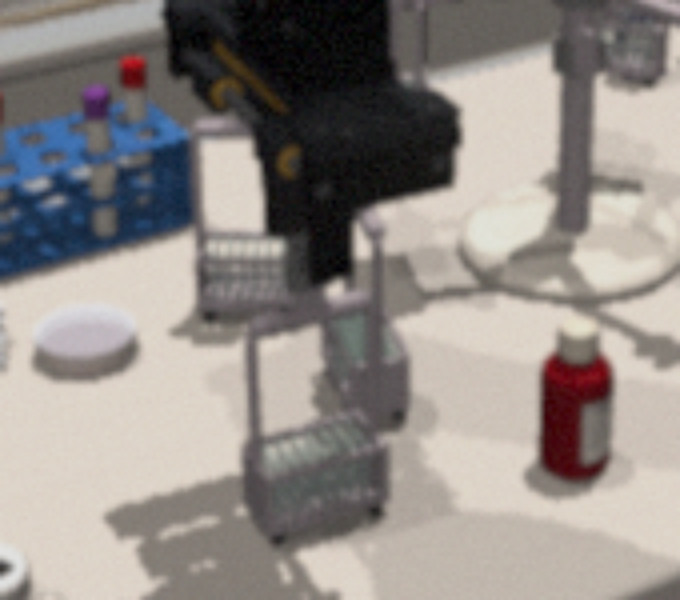

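>>> play_rows:
  targets: "0 -0.15 0.9 0 0 0 0; 0 0 0.6 0 0 0 0; 0 0 0.1 0 0 0 0"

```text
time: 10.02
position: [0.4402, 0.2377, 0.3248]
tool_rot: [2.319, 2.114, 0.007]
ft_force: [-0.4, -0.0, 0.0]
grip_width: 0.501
```

```bash
python3 - <<'E'
from h import *
s=now()
E
```

```text
t 10.03 tip [0.4413 0.2377 0.1428] psi 84.71 z [ 0.006  0.    -1.   ] F [-0.4  -0.01  0.05] g 0.501 q [ 0.19  0.11 -0.77  1.9   0.09  1.16 -0.71]
```

>>> play_rows:
  targets: "0 -0.05 0 0.006 0 0 -1; 0 0 0 0 0 0 -1; 0 0 0 0 0 0 -1; 0 0 0 0 0 0 -1; 0 0 0 0 0 0 -1"
  newtons: 15

```text
time: 10.65
position: [0.4398, 0.2378, 0.3251]
tool_rot: [-2.321, -2.116, -0.001]
ft_force: [0.4, 0.3, -0.5]
grip_width: 0.115
```

>>> play_rows:
  targets: "0 0 0 0 0 0 -1; 0 0 0 0 0 0 -1"
  newtons: 45

```text
time: 10.9
position: [0.4399, 0.2378, 0.325]
tool_rot: [-2.321, -2.116, -0.001]
ft_force: [1.1, 1.4, -0.2]
grip_width: 0.106
```

```bash
python3 - <<'E'
from h import *
s=now()
E
```

```text
t 10.9 tip [0.4399 0.2379 0.143 ] psi 84.71 z [ 0.     0.001 -1.   ] F [ 1.06  1.36 -0.16] g 0.106 q [ 0.19  0.11 -0.77  1.9   0.08  1.17 -0.71]
```

>>> play_rows:
  targets: "0 0 -1 0 0 0 -1; 0 0 -2 0 0 0 -1; 0 0 -3 0 0 0 -1; 0 0 -4 0 0 0 -1; 0 0 -4 0 0 0 -1; 0 0 -2.5 0 0 0 -1; 0 0 -1 0 0 0 -1; 0 0 0 0 0 0 -1"

```text
time: 11.9
position: [0.4386, 0.2379, 0.5081]
tool_rot: [-2.319, -2.118, -0.001]
ft_force: [-0.2, -0.9, -0.9]
grip_width: 0.116
```

```bash
python3 - <<'E'
from h import *
s=now()
plan([.444,-.076,.33],101.2,11,-1)
d=grab('scene','scene6');cv2.imwrite('pics/sc6z.png',cv2.resize(d['pixels'][80:330,120:360],None,fx=2.4,fy=2.4))
E
```

```text
t 11.9 tip [0.4386 0.2381 0.3261] psi 84.81 z [ 0.     0.001 -1.   ] F [-0.18 -0.94 -0.85] g 0.116 q [ 0.22 -0.01 -0.76  1.62 -0.01  1.53 -0.63]
-2.84 0.31 -0.04 0.000 -0.000 -0.026 -1; -2.84 0.23 -0.04 0.000 -0.000 -0.026 -1; -2.85 0.16 -0.04 0.000 -0.000 -0.026 -1; -2.85 0.08 -0.04 0.000 -0.000 -0.026 -1; -2.85 0.01 -0.04 0.000 -0.000 -0.026 -1; -2.85 -0.06 -0.04 0.000 -0.000 -0.026 -1; -2.85 -0.14 -0.04 0.000 -0.000 -0.026 -1; -2.85 -0.21 -0.04 0.000 -0.000 -0.026 -1; -2.84 -0.29 -0.04 0.000 -0.000 -0.026 -1; -2.83 -0.36 -0.04 0.000 -0.000 -0.026 -1; -2.82 -0.43 -0.04 0.000 -0.000 -0.026 -1
```

View pics/sc6z.png

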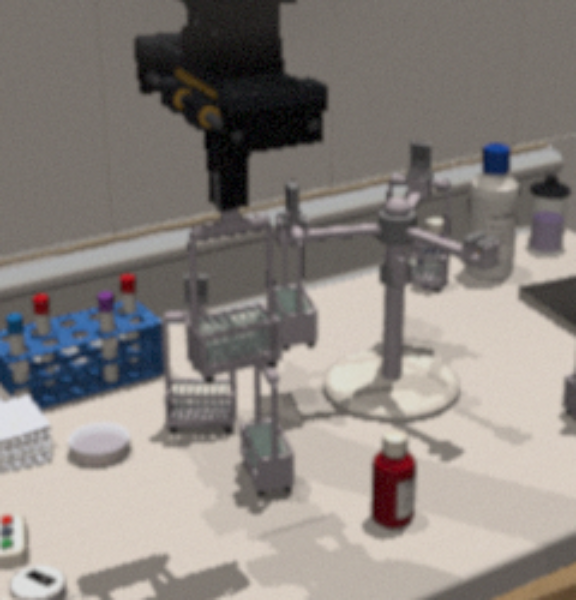

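>>> play_rows:
  targets: "-1.5 0.2 0 0 0 -0.01 -1; -2.8 0.25 0 0 0 -0.026 -1; -2.8 0.2 0 0 0 -0.026 -1; -2.8 0.1 0 0 0 -0.026 -1; -2.8 0 0 0 0 -0.026 -1; -2.8 -0.05 0 0 0 -0.026 -1; -2.8 -0.1 0 0 0 -0.026 -1; -2.8 -0.2 0 0 0 -0.026 -1; -2.8 -0.3 0 0 0 -0.026 -1; -2.8 -0.3 0 0 0 -0.026 -1; -1.5 -0.2 0 0 0 -0.015 -1; 0 0 0 0 0 0 -1"

```text
time: 13.45
position: [0.4398, -0.055, 0.4886]
tool_rot: [-1.997, -2.391, 0.03]
ft_force: [-0.1, 0.9, -1.7]
grip_width: 0.11
```

```bash
python3 - <<'E'
from h import *
s=now()
plan([.444,-.076,.33],101.2,2,-1)
E
```

```text
t 13.45 tip [ 0.434  -0.0546  0.3067] psi 100.26 z [-0.032  0.002 -0.999] F [-0.08  0.95 -1.69] g 0.11 q [ 0.47 -0.13 -0.37  1.77 -0.05  1.53  0.29]
-1.06 -0.02 -1.18 -0.015 -0.004 -0.008 -1; -1.07 -0.01 -1.17 -0.015 -0.004 -0.008 -1
```

```bash
python3 - <<'E'
from h import *
plan([.444,-.0755,.253],101.2,4,-1)
E
```

```text
-0.53 0.05 1.34 -0.008 -0.002 -0.004 -1; -0.53 0.04 1.34 -0.008 -0.002 -0.004 -1; -0.53 0.03 1.34 -0.008 -0.002 -0.004 -1; -0.53 0.01 1.34 -0.008 -0.002 -0.004 -1
```

>>> play_rows:
  targets: "-0.5 0 1.3 -0.008 -0.002 -0.004 -1; -0.5 0 1.3 -0.008 -0.002 -0.004 -1; -0.5 0 1.3 -0.008 -0.002 -0.004 -1; -0.5 0 1.0 -0.008 -0.002 -0.004 -1; 0 0 0 0 0 0 -1"

```text
time: 14.08
position: [0.4422, -0.0734, 0.4335]
tool_rot: [-1.988, -2.43, -0.001]
ft_force: [-0.4, -0.5, -1.8]
grip_width: 0.11
```

```bash
python3 - <<'E'
from h import *
s=now()
plan([.444,-.0755,.25],101.2,1,-1)
d=grab('scene','scene7');cv2.imwrite('pics/sc7z.png',cv2.resize(d['pixels'][80:330,200:440],None,fx=2.4,fy=2.4))
d=grab('top','top7');cv2.imwrite('pics/top7z.png',cv2.resize(d['pixels'][130:290,230:400],None,fx=3.6,fy=3.6))
E
```

```text
t 14.07 tip [ 0.442  -0.0732  0.2515] psi 101.43 z [-0.001  0.001 -1.   ] F [-0.38 -0.49 -1.8 ] g 0.11 q [ 0.49 -0.12 -0.35  1.86 -0.04  1.39  0.35]
-0.24 0.14 0.15 -0.001 -0.001 0.004 -1
```

View pics/sc7z.png

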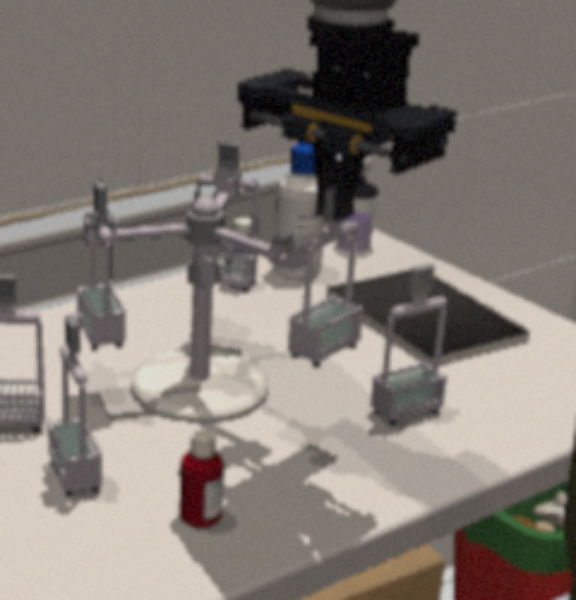

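View pics/top7z.png

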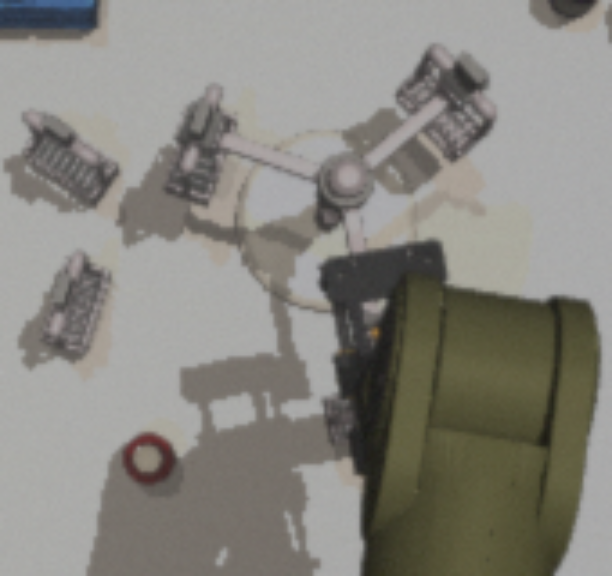

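```bash
python3 - <<'E'
from h import *
d=dict(np.load('scene7.npz'));P=cloud(d).reshape(-1,3);P=P[d['depth'].reshape(-1)>0]
w=P[(P[:,0]>.40)&(P[:,0]<.472)&(abs(P[:,1]+.075)<.06)&(P[:,2]>.09)&(P[:,2]<.26)]
for lo,hi in((.22,.242),(.16,.215),(.10,.15)):
    q=w[(w[:,2]>lo)&(w[:,2]<hi)]
    r=cv2.minAreaRect(q[:,:2].astype(np.float32));print(lo,len(q),q.mean(0).round(4),np.array(r[0]).round(4),np.array(r[1]).round(4),round(r[2],1),q[:,1].min().round(4),q[:,1].max().round(4),np.percentile(q[:,2],[2,50,98]).round(4))
E
```

```text
0.22 134 [ 0.4364 -0.0692  0.232 ] [ 0.4386 -0.072 ] [0.014 0.072] 9.2 -0.1073 -0.0367 [0.2213 0.2331 0.2402]
0.16 127 [ 0.4387 -0.0714  0.1874] [ 0.4398 -0.0726] [0.0089 0.074 ] 11.4 -0.1092 -0.0368 [0.1607 0.1875 0.2128]
0.1 522 [ 0.432  -0.0663  0.1327] [ 0.4384 -0.074 ] [0.0388 0.0763] 10.7 -0.1139 -0.0346 [0.1099 0.132  0.1498]
```

```bash
python3 - <<'E'
from h import *
plan([.442,-.0765,.249],101.2,1,-1)
s=ctrl.get_state();s=dict(s);s['position']=[.442,-.0765,.431];s['tool_rot']=Rpsi(101.2).as_rotvec()
plan([.4955,-.066,.249],101.2,5,-1,s)
E
```

```text
-0.33 -0.12 0.36 0.001 -0.001 0.005 -1
-0.00 1.09 0.00 0.000 0.000 0.000 -1; -0.00 1.09 0.00 0.000 0.000 0.000 -1; -0.00 1.09 0.00 0.000 0.000 0.000 -1; -0.00 1.09 0.00 0.000 0.000 0.000 -1; -0.00 1.09 0.00 0.000 0.000 0.000 -1
```

>>> play_rows:
  targets: "-0.35 -0.1 0.2 0 0 0 -1; 0 0 0 0 0 0 -1; 0 0.6 0 0 0 0 -1; 0 0.8 0 0 0 0 -1"

```text
time: 14.68
position: [0.4569, -0.0738, 0.4342]
tool_rot: [1.987, 2.43, 0.004]
ft_force: [-1.0, -0.5, -1.0]
grip_width: 0.109
```

```bash
python3 - <<'E'
from h import *
now()
plan([.4955,-.066,.249],101.2,4,-1)
E
```

```text
t 14.68 tip [ 0.4576 -0.0737  0.2522] psi 101.45 z [ 0.004  0.    -1.   ] F [-1.01 -0.51 -1.02] g 0.109 q [ 0.48 -0.08 -0.36  1.84 -0.03  1.38  0.33]
-0.00 0.98 0.08 0.001 0.000 0.001 -1; 0.00 0.98 0.08 0.001 0.000 0.001 -1; 0.00 0.98 0.08 0.001 0.000 0.001 -1; 0.00 0.98 0.08 0.001 0.000 0.001 -1
```

>>> play_rows:
  targets: "0 0.9 0.1 0.001 0 0 -1; 0 0.9 0.1 0.001 0 0 -1; 0 0.8 0 0.001 0 0 -1; 0 0.4 0 0.001 0 0 -1; 0 0 0 0 0 0 -1"

```text
time: 15.3
position: [0.4896, -0.0668, 0.4317]
tool_rot: [-1.986, -2.433, 0.0]
ft_force: [1.3, -0.1, -1.8]
grip_width: 0.111
```

```bash
python3 - <<'E'
from h import *
now()
plan([.4955,-.066,.249],101.2,1,-1)
d=grab('scene','scene8');cv2.imwrite('pics/sc8z.png',cv2.resize(d['pixels'][120:260,240:380],None,fx=4.2,fy=4.2,interpolation=cv2.INTER_CUBIC))
d=grab('top','top8');cv2.imwrite('pics/top8z.png',cv2.resize(d['pixels'][150:270,270:390],None,fx=4.8,fy=4.8))
E
```

```text
t 15.3 tip [ 0.4894 -0.0667  0.2497] psi 101.54 z [-0.001  0.    -1.   ] F [ 1.34 -0.06 -1.78] g 0.111 q [ 0.46 -0.01 -0.38  1.77 -0.    1.38  0.29]
-0.04 0.60 0.07 -0.001 -0.001 0.006 -1
```

View pics/sc8z.png

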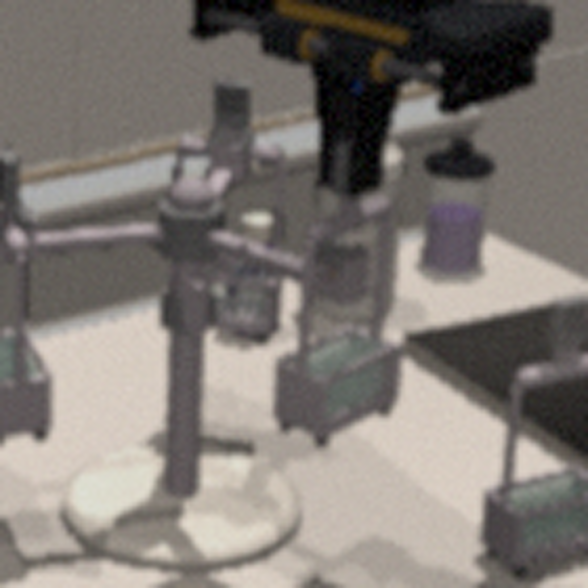

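View pics/top8z.png

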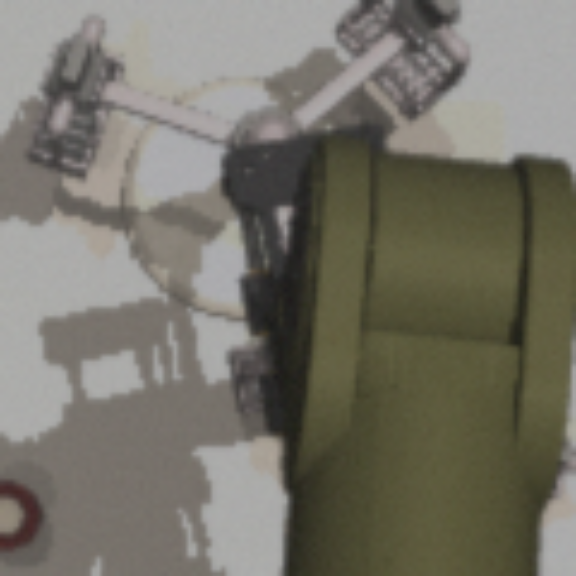

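>>> play_rows:
  targets: "0 0.5 0 0 0 0.006 -1; 0 0.1 0 0 0 0 -1; 0 0 0 0 0 0 -1"

```text
time: 15.78
position: [0.4952, -0.0658, 0.432]
tool_rot: [-1.996, -2.426, 0.001]
ft_force: [-0.1, -0.6, -1.4]
grip_width: 0.114
```

```bash
python3 - <<'E'
from h import *
now()
plan([.4955,-.066,.249],101.2,1,-1)
d=grab('scene','scene9');P=cloud(d).reshape(-1,3);P=P[d['depth'].reshape(-1)>0]
w=P[(P[:,0]>.45)&(P[:,0]<.53)&(abs(P[:,1]+.066)<.06)&(P[:,2]>.09)&(P[:,2]<.26)]
for lo,hi in((.222,.242),(.10,.15)):
    q=w[(w[:,2]>lo)&(w[:,2]<hi)]
    r=cv2.minAreaRect(q[:,:2].astype(np.float32));print(lo,len(q),q.mean(0).round(4),np.array(r[0]).round(4),np.array(r[1]).round(4),round(r[2],1),np.percentile(q[:,2],[2,50,98]).round(4))
E
```

```text
t 15.78 tip [ 0.4951 -0.0659  0.25  ] psi 101.12 z [-0. -0. -1.] F [-0.08 -0.6  -1.38] g 0.114 q [ 0.46  0.   -0.38  1.76  0.    1.38  0.27]
-0.02 0.03 0.10 -0.001 0.000 -0.001 -1
0.222 125 [ 0.4897 -0.0635  0.2312] [ 0.4904 -0.0663] [0.0132 0.0699] 10.7 [0.2232 0.2315 0.2405]
0.1 557 [ 0.4862 -0.0605  0.1332] [ 0.4927 -0.0664] [0.0392 0.075 ] 11.7 [0.1096 0.1333 0.1497]
```

>>> play_rows:
  targets: "0 0.1 0.5 0 0 0 -1; 0 0 0.3 0 0 0 -1; 0 0 0.2 0 0 0 -1"

```text
time: 16.2
position: [0.496, -0.0657, 0.4213]
tool_rot: [-1.996, -2.426, 0.001]
ft_force: [0.3, -0.1, -1.8]
grip_width: 0.113
```

>>> play_rows:
  targets: "0 0 0.3 0 0 0 -1; 0 0 0.3 0 0 0 -1"

```text
time: 16.45
position: [0.4965, -0.0656, 0.4162]
tool_rot: [1.995, 2.425, 0.001]
ft_force: [0.0, 0.4, 8.1]
grip_width: 0.107
```

```bash
python3 - <<'E'
from h import *
now()
E
```

```text
t 16.45 tip [ 0.4969 -0.0657  0.2342] psi 101.12 z [ 0.002 -0.001 -1.   ] F [0.01 0.41 8.13] g 0.107 q [ 0.46  0.01 -0.38  1.78  0.01  1.34  0.27]
```

>>> play_rows:
  targets: "0 0 0.4 0 0 0 -1; 0 0 0.4 0 0 0 -1"

```text
time: 16.7
position: [0.4971, -0.0655, 0.4109]
tool_rot: [1.992, 2.421, 0.004]
ft_force: [-1.0, -0.1, 3.7]
grip_width: 0.108
```

```bash
python3 - <<'E'
from h import *
now()
E
```

```text
t 16.7 tip [ 0.4983 -0.0658  0.2289] psi 101.13 z [ 0.007 -0.002 -1.   ] F [-1.04 -0.07  3.68] g 0.108 q [ 0.46  0.01 -0.38  1.79  0.01  1.33  0.27]
```

>>> play_rows:
  targets: "0 0 0.3 0.004 0 0 -1; 0 0 0.3 0.003 0 0 -1"

```text
time: 16.95
position: [0.497, -0.0656, 0.4043]
tool_rot: [1.995, 2.425, -0.005]
ft_force: [0.4, 0.1, -1.9]
grip_width: 0.111
```

```bash
python3 - <<'E'
from h import *
now()
E
```

```text
t 16.95 tip [ 0.4968 -0.0662  0.2223] psi 101.11 z [-0.001 -0.003 -1.   ] F [ 0.44  0.13 -1.88] g 0.111 q [ 0.46  0.02 -0.38  1.8   0.01  1.32  0.26]
```

>>> play_rows:
  targets: "0 0 0.2 0 0 0 -1; 0 0 0.2 0 0 0 -1"

```text
time: 17.2
position: [0.4971, -0.0655, 0.4009]
tool_rot: [1.995, 2.425, -0.005]
ft_force: [-4.2, -0.5, 17.3]
grip_width: 0.109
```

>>> play_rows:
  targets: "0 0 0.2 0 0 0 -1; 0 0 0.25 0 0 0 -1"

```text
time: 17.45
position: [0.4969, -0.0655, 0.401]
tool_rot: [1.994, 2.423, -0.006]
ft_force: [-5.5, -0.3, 14.2]
grip_width: 0.11
```

```bash
python3 - <<'E'
from h import *
now()
E
```

```text
t 17.45 tip [ 0.4969 -0.0665  0.219 ] psi 101.1 z [ 0.    -0.005 -1.   ] F [-5.49 -0.26 14.17] g 0.11 q [ 0.46  0.02 -0.38  1.81  0.01  1.31  0.26]
```

>>> play_rows:
  targets: "0 0 0 0 0 0 -1; 0 0 0 0 0 0 -1"

```text
time: 17.7
position: [0.4968, -0.0655, 0.4017]
tool_rot: [1.994, 2.422, -0.006]
ft_force: [0.1, 0.3, -0.9]
grip_width: 0.109
```

```bash
python3 - <<'E'
from h import *
now()
E
```

```text
t 17.7 tip [ 0.497  -0.0665  0.2197] psi 101.09 z [ 0.001 -0.006 -1.   ] F [ 0.15  0.26 -0.88] g 0.109 q [ 0.46  0.02 -0.38  1.81  0.01  1.32  0.26]
```

>>> play_rows:
  targets: "0 0 0.15 0 0 0 -1; 0 0 0.1 0 0 0 -0.3; 0 0 0 0 0 0 -0.3; 0 0 0 0 0 0 -0.3; 0 0 0 0 0 0 -0.3"

```text
time: 18.32
position: [0.4969, -0.0655, 0.3987]
tool_rot: [1.994, 2.423, -0.006]
ft_force: [-0.1, 0.2, 0.4]
grip_width: 0.343
```

```bash
python3 - <<'E'
from h import *
now()
E
```

```text
t 18.32 tip [ 0.497  -0.0664  0.2167] psi 101.09 z [ 0.    -0.005 -1.   ] F [-0.14  0.23  0.37] g 0.343 q [ 0.46  0.02 -0.38  1.81  0.01  1.31  0.26]
```

Released without load. Now straight up, then away to the right and look.

>>> play_rows:
  targets: "0 0 -0.8 0 0 0 -0.3; 0 0 -1.5 0 0 0 -0.3; 0 0 -2 0 0 0 -0.3; 0 0 -2.5 0 0 0 -0.3; 0 0 -1 0 0 0 -0.3; -3 0.5 0 0 0 0 -0.3; -4 0.5 0 0 0 0 -0.3; -5 0.5 0 0 0 0 -0.3; -5 0.5 0 0 0 0 -0.3; -4 0.5 0 0 0 0 -0.3; -2 0 0 0 0 0 -0.3; 0 0 0 0 0 0 -0.3"

```text
time: 19.82
position: [0.5684, -0.2899, 0.4861]
tool_rot: [1.986, 2.425, -0.003]
ft_force: [-0.1, 0.1, 0.2]
grip_width: 0.35
```

```bash
python3 - <<'E'
from h import *
now()
d=grab('scene','scene10');cv2.imwrite('pics/sc10z.png',cv2.resize(d['pixels'][110:270,230:400],None,fx=4,fy=3.7,interpolation=cv2.INTER_CUBIC))
t=grab('top','top10');cv2.imwrite('pics/top10z.png',cv2.resize(t['pixels'][120:270,190:400],None,fx=3.8,fy=3.8,interpolation=cv2.INTER_CUBIC))
for n,d in(('s',d),('t',t)):
    P=cloud(d).reshape(-1,3);P=P[d['depth'].reshape(-1)>0]
    b=P[(P[:,0]>.53)&(P[:,0]<.575)&(abs(P[:,1]+.055)<.03)&(P[:,2]>.175)&(P[:,2]<.21)];pf=np.polyfit(b[:,0],b[:,1],1);print(n,'branch ang',np.degrees(np.arctan(pf[0])),b.mean(0))
    w=P[(np.hypot(P[:,0]-.496,P[:,1]+.066)<.05)]
    r=w[(w[:,2]>.22)&(w[:,2]<.27)];print('tab',len(r),r.mean(0).round(4),np.percentile(r[:,2],[2,98]).round(4))
    r=w[(w[:,2]>.19)&(w[:,2]<.209)&(np.abs(-(w[:,0]-.496)*.194+(w[:,1]+.066)*.981)>.016)];print('rod ends',len(r),r.mean(0).round(4),np.percentile(r[:,2],[50,90]).round(4))
E
```

```text
t 19.82 tip [ 0.5692 -0.2909  0.3041] psi 101.34 z [ 0.004 -0.006 -1.   ] F [-0.09  0.1   0.25] g 0.35 q [ 0.61  0.28 -0.23  1.35  0.07  1.51  0.58]
s branch ang 12.101868965639685 [ 0.55245682 -0.05273246  0.18937541]
tab 104 [ 0.492  -0.0648  0.2335] [0.2209 0.2452]
rod ends 50 [ 0.4903 -0.054   0.199 ] [0.1998 0.204 ]
t branch ang 11.452336093511319 [ 0.55291111 -0.05555112  0.19446676]
tab 50 [ 0.496  -0.066   0.2444] [0.227  0.2489]
rod ends 59 [ 0.496  -0.0649  0.2036] [0.204  0.2074]
```

View pics/sc10z.png

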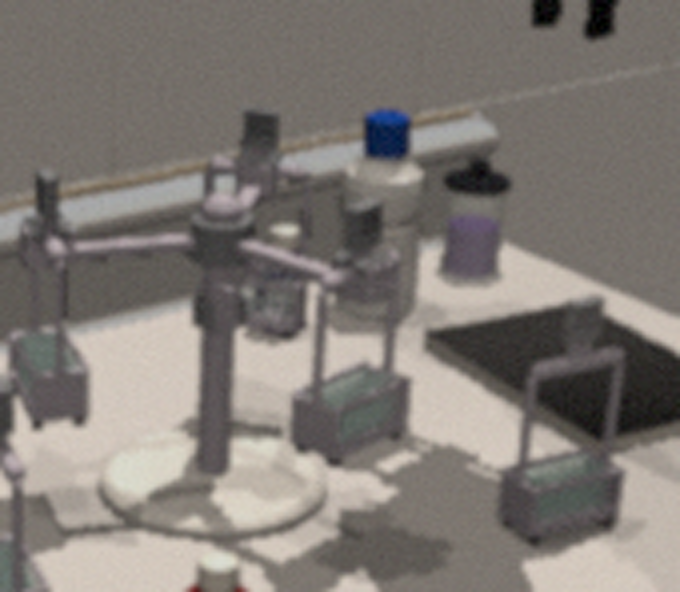

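View pics/top10z.png

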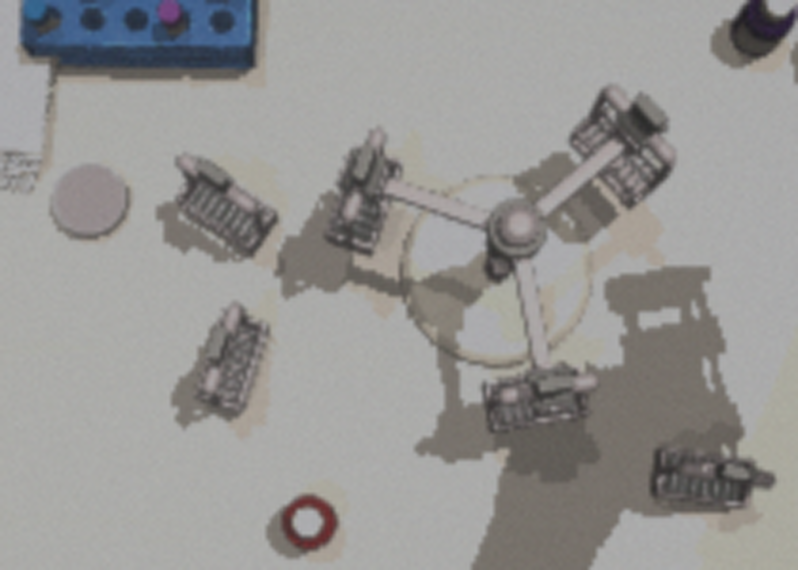

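```bash
python3 - <<'E'
from h import *
def g(n): return cv2.GaussianBlur(cv2.cvtColor(np.load(n+'.npz')['pixels'],cv2.COLOR_BGR2GRAY),(0,0),.8).astype(np.float32)
for a,b,boxes in (('top4','top10',[(272,150,28,36),(338,140,32,38)]),('top4','top7',[(272,150,28,36),(338,140,32,38)]),('top4','top4',[(272,150,28,36)]),('scene4','scene10',[(238,168,22,50)])):
    A=g(a);B=g(b)
    for x,y,w,h in boxes:
        r=cv2.matchTemplate(B[y-4:y+h+4,x-4:x+w+4],A[y:y+h,x:x+w],cv2.TM_CCOEFF_NORMED)
        _,m,_,l=cv2.minMaxLoc(r);i,j=l[1],l[0]
        sub=lambda p,q,s:(p-s)/(2*(p-2*q+s))
        dx=sub(r[i,j-1],r[i,j],r[i,j+1]);dy=sub(r[i-1,j],r[i,j],r[i+1,j]);print(a,b,(x,y),round(m,3),round(j-4+dx,2),round(i-4+dy,2))
E
```

```text
top4 top10 (272, 150) 0.996 0.02 0.04
top4 top10 (338, 140) 0.995 -0.12 -0.09
top4 top7 (272, 150) 0.998 0.03 -0.05
top4 top7 (338, 140) 1.0 0.01 -0.0
top4 top4 (272, 150) 1.0 0.0 -0.01
scene4 scene10 (238, 168) 0.835 0.24 1.1
```

```bash
python3 - <<'E'
from h import *
def g(n): return cv2.GaussianBlur(cv2.cvtColor(np.load(n+'.npz')['pixels'],cv2.COLOR_BGR2GRAY),(0,0),.8).astype(np.float32)
A=g('top3')
for n in('top4','top10'):
    B=g(n)
    for x,y,w,h in [(276,152,18,36),(340,142,28,30),(318,172,18,16)]:
        r=cv2.matchTemplate(B[y-4:y+h+4,x-4:x+w+4],A[y:y+h,x:x+w],cv2.TM_CCOEFF_NORMED)
        _,m,_,l=cv2.minMaxLoc(r);i,j=l[1],l[0]
        sub=lambda p,q,s:(p-s)/(2*(p-2*q+s))
        dx=sub(r[i,j-1],r[i,j],r[i,j+1]);dy=sub(r[i-1,j],r[i,j],r[i+1,j]);print(n,(x,y),round(m,3),round(j-4+dx,2),round(i-4+dy,2))
t0=dict(np.load('top0.npz'));t=dict(np.load('top10.npz'))
for x,y,w,h in [(200,160,28,26),(258,245,26,26)]:
    a=t0['pixels'][y:y+h,x:x+w].astype(int);b=t['pixels'][y:y+h,x:x+w].astype(int);print('bystander diff',abs(a-b).mean())
E
```

```text
top4 (276, 152) 0.995 -0.04 0.15
top4 (340, 142) 0.992 -0.15 -0.2
top4 (318, 172) 0.999 0.1 -0.0
top10 (276, 152) 0.993 -0.02 0.22
top10 (340, 142) 0.983 -0.29 -0.28
top10 (318, 172) 0.999 0.08 -0.02
bystander diff 10.841575091575091
bystander diff 10.57396449704142
```

```bash
python3 - <<'E'
from h import *
now(); print(ctrl.close_job())
E
```

```text
t 19.93 tip [ 0.5697 -0.2884  0.3047] psi 101.54 z [ 0.005 -0.005 -1.   ] F [ 0.31 -0.5  -0.18] g 0.349 q [ 0.61  0.28 -0.23  1.35  0.07  1.51  0.58]
the job is handed in; nothing more can be done
None
```

The rack is hanging on the empty branch, its rod appears to be fully home, and the tree is at its stop. I handed the job in at about 19.9 s, with the gripper clear of everything.

- **Tree:** I pushed the clip with closed fingers until the force rose from 2 N to about 11 N. The fingertips then stopped moving.
- **Rack:** I took the leftmost rack by its tab, threaded it over the branch and pressed it down. The rollers began to resist about 15 mm above the seat, which puts the jaw axis near 0.207 m. Resistance reached about 10 N, fell away, and then the rod met a rigid seat. The highest reading in the job was about 18 N.
- **After letting go:**
  - The top of the tab measured 0.245–0.249 m; about 0.245 m is expected when the rod is home.
  - The tree did not move between the picture taken before gripping the rack and the last one (within 0.1 pixel).
  - In the last picture the bottle and dish look to be where they started. A rough brightness comparison there was not zero, and I put that down to noise and shadows.

**Checks that disagreed or were weak:**
- Compared with the picture taken while I was pushing against the stop, the tree looks about 0.3° off it (0.2–0.4 pixel, close to the noise). I did not push it again.
- In the side camera, one comparison of the tree matched poorly (0.84, about a 1-pixel shift), and I gave it no weight.
- The tell-tale pin is hidden under the rod, so I could not see it. That the rod is home rests on the force, the 15 mm of travel and the tab height.

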